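Check a handset kit: straightedge on the shell, sleeves on the pin gauge, sort

ROBOT

A 6-joint arm with a two-finger parallel gripper is mounted at the origin on the work surface. World frame = base frame: x ahead of the robot, y to its left, z up, the work surface at z = 0. Lengths are in m, angles in rad, forces in N, time in s.
With the tool pointing down it reaches from about 0.275 to 0.75 m from the base axis. Payload 10.2 kg.
Tool frame: the origin (TCP) lies midway between the tips of the shut fingers; the grasp point (between the pads) lies 19 mm behind it (env.hold_point_z is the distance from the TCP to the grasp point, in m); z points along the fingers, y is the line along which they close (so a half turn about z gives the same grasp; the last joint's range is limited). The gripper opens to 85 mm and grips with 20 to 120 N. Pads are 22 mm wide; open, the fingers measure 114 mm over their backs; the gripper's body (76 mm by 85 mm) begins 54 mm behind the grasp point. The pads swing forward as they close: fully open they stand 13 mm farther back than shut.
Start: joints at [-1.535, 0.313, 1.498, -0, 1.331, -0.223], TCP at [0.134, -0.508, 0.231] pointing down, gripper open.
Joint ranges: [-2.94, 2.94], [-0.97, 2.17], [0.19, 2.56], [-1.23, 4.37], [0.02, 3.11], [-2.88, 2.88]. Speed limits (rad/s): [2.39, 2.39, 3.01, 3.14, 3.14, 3.14].

INTERFACE

Orientations are given as a unit quaternion [x, y, z, w].
In Python, from bench import env, kinematics, monitor, eyes, job gives the robot as it stands. The module is installed in compiled form; this text tells all that it offers. Calls block until the motion is done:
- env.reach(position, orientation): joint-space move of the TCP to a pose.
- env.movel(position, velocity=0.15, frame=None, guard=None): straight line of the TCP; frame=None keeps the orientation; velocity is the mean speed in m/s. With guard (N) it stops when the force on the tool has changed by that much, and returns True; else False.
- env.set_joints(angles): joint-space move.
- env.release() and env.close_gripper(effort=None): open the fingers fully, or close them until they stop; effort is the grip in N (None keeps the last).
- env.hold(seconds).
- kinematics.ik(position, orientation): joint angles nearest the present ones, or None.
- monitor.sense(): the state.
- eyes.grab_frame(name): name is "scene" or "top" or "wrist"; returns a dict with "frame" (400x640x3 uint8, red, green, blue), "mtx" (3x3 intrinsics, pixels), "k1" (the pictures are not rectified: a ray, as slopes to the right and down, at radius r is drawn at 1 + k1 r^2 times it, then the intrinsics apply), "view" (4x4, takes a point from world to camera coordinates). Camera axes: x right, y down, z forward; pixel columns grow to the right and rows downward; lengths in m; the calibration is good to about 2 mm. A picture is of the moment at which its call begins. There is no depth.
A pose or a line that the arm cannot do raises env.MotionError and nothing moves.
- job.hand_in(): hands the job in; it is judged then, once.
The state is a dict: "clock": time; "joints": joint angles; "qvel": joint speeds; "joint_efforts": joint torques, N m; "position": TCP position; "ee_rot": TCP orientation; "contact_force": force on the tool from outside, world axes, zero at the start; "ft_torque": the same for the moment, N m; "finger_gap": opening from 0.0 (shut) to 1.0 (fully open); "gripper_force": force on a finger pad.
Only numpy, scipy, OpenCV 4.12 (cv2) and the standard library are available. Lean on these libraries where they do the work, as an engineer would, in place of code of your own. Each camera call takes 0.05 s, during which the arm holds its last target. There are 200 camera calls.

TASK

Inspect this kit. First lay the straightedge flat on the bench, flush along the straight side of the white shell and about centred on it, and let go of it for a moment, without shoving the shell out of place. Then test the sleeves: slide every sleeve, flange down, as far as it will go onto a gauge pin of its own and let go, so that all of them stand on the gauge together; after that put those that went right down to the plate into the black bin and those that stopped at the step into the cardboard tray, lay the straightedge back flat along its cork rest, and leave the finished handsets alone.

Things in the scene. Friction and masses are not known exactly. Their poses are not given: they have to be found in the camera images.
- shell: White handset shell, heavy (0.9 kg), loose on the bench: a flat D-shaped slab 70 mm (x) by 160 mm (y), 18 mm high. Its one straight long side is the vertical face at x = -35 mm, 160 mm long (y from -80 to +80); the far side (+x) has rounded corners. Origin: centre of the underside.
- straightedge: Steel straightedge, 0.4 kg: flat bar 40 mm (x) by 180 mm (y), 12 mm thick, either long edge (x = -20 or +20 mm) is true. An upright dark grip rib, 14 mm thick (x) and 100 mm long (y), runs along its middle from z = 12 to 50 mm: pinch the rib across x from above. Gripped above z = 22 mm, the fingers clear the shell's top. Origin: centre of the underside; y along its length.
- rest: Cork rest for the straightedge, fixed: a flat pad 80 mm (x) by 220 mm (y), 4 mm thick, no rim. The straightedge starts on it, lengthwise. Origin: centre of the underside.
- gauge: Go gauge, fixed: aluminium plate 74 mm (x) by 240 mm (y), 12 mm thick, with three equal upright stepped steel pins in a row along y, at y = -80, 0 and +80 mm. Origin: centre of the plate's underside.
- pin0 (a point): Foot of gauge pin 0, on its axis at the plate's top (12 mm over the bench), z up the pin. From here the pin is 32 mm in diameter up to 27 mm, has a chamfer to 30 mm diameter at the step at 30 mm, then is 25 mm in diameter up to 64 mm and tapers to a 14 mm tip at 72 mm. A sleeve of 35 mm bore slides down to the plate; one of 27.5 mm bore stops on the step, 30 mm above the plate.
- pin1 (a point): Foot of gauge pin 1, on its axis at the plate's top (12 mm over the bench), z up the pin. From here the pin is 32 mm in diameter up to 27 mm, has a chamfer to 30 mm diameter at the step at 30 mm, then is 25 mm in diameter up to 64 mm and tapers to a 14 mm tip at 72 mm. A sleeve of 35 mm bore slides down to the plate; one of 27.5 mm bore stops on the step, 30 mm above the plate.
- pin2 (a point): Foot of gauge pin 2, on its axis at the plate's top (12 mm over the bench), z up the pin. From here the pin is 32 mm in diameter up to 27 mm, has a chamfer to 30 mm diameter at the step at 30 mm, then is 25 mm in diameter up to 64 mm and tapers to a 14 mm tip at 72 mm. A sleeve of 35 mm bore slides down to the plate; one of 27.5 mm bore stops on the step, 30 mm above the plate.
- sleeve_a: White plastic sleeve standing upright: a round barrel 46 mm across on a flange 64 mm across and 8 mm thick, 60 mm tall in all, about 120 g, with a straight bore right through. Its bore is either 35 mm (fits the gauge) or 27.5 mm (too tight); the outside is the same. Origin: centre of the flange's underside; z up the bore. May be absent (None).
- sleeve_b: White plastic sleeve standing upright: a round barrel 46 mm across on a flange 64 mm across and 8 mm thick, 60 mm tall in all, about 120 g, with a straight bore right through. Its bore is either 35 mm (fits the gauge) or 27.5 mm (too tight); the outside is the same. Origin: centre of the flange's underside; z up the bore. May be absent (None).
- sleeve_c: White plastic sleeve standing upright: a round barrel 46 mm across on a flange 64 mm across and 8 mm thick, 60 mm tall in all, about 120 g, with a straight bore right through. Its bore is either 35 mm (fits the gauge) or 27.5 mm (too tight); the outside is the same. Origin: centre of the flange's underside; z up the bore. May be absent (None).
- sleeve_d: White plastic sleeve standing upright: a round barrel 46 mm across on a flange 64 mm across and 8 mm thick, 60 mm tall in all, about 120 g, with a straight bore right through. Its bore is either 35 mm (fits the gauge) or 27.5 mm (too tight); the outside is the same. Origin: centre of the flange's underside; z up the bore. May be absent (None).
- bin: Black plastic bin for sleeves that fit, fixed, open top: outside 240 mm (x) by 130 mm (y), 45 mm high, walls and floor about 4 to 5 mm. Origin: centre of the underside.
- tray: Shallow cardboard tray for sleeves that are too tight, fixed, open top: outside 240 mm (x) by 130 mm (y), 25 mm high, walls and floor about 4 to 5 mm. Origin: centre of the underside.
- handset_1: Bystander, not part of the job: finished white handset with a black end, 175 x 26 x 22 mm, lying on the bench; origin: underside, near the middle; x along its length.
- handset_2: Bystander, not part of the job: finished white handset with a black end, 175 x 26 x 22 mm, lying on the bench; origin: underside, near the middle; x along its length.
There are look-alikes about, which are no part of the job. What is shaped like the sleeve_d but yellow is not meant.

How it is judged:
On the way, in this order (a step that is already met when the one before it is completed fails the run):
1. the straightedge lies on the bench flush along the shell's straight side, let go: edge within 2 mm of its face, parallel within 0.025 rad, centred within 30 mm (x of straightedge in the frame of shell between -0.0575 and -0.0535 m and y of straightedge in the frame of shell between -0.03 and 0.03 m and angle between the y axis of straightedge and the y axis of shell, either way round below 0.025 rad and angle between straightedge's own z axis and vertical below 0.05 rad and height (world z) of straightedge below 0.004 m and linear speed of straightedge below 0.02 m/s and contact force between the fingers and straightedge below 0.1 N), for 0.3 s.
2. every sleeve stands on a gauge pin as far down as it goes, on axis within 5 mm, let go (((horizontal distance between sleeve_a and pin0 below 0.005 m and z of sleeve_a in the frame of pin0 between -0.003 and 0.004 m) or (horizontal distance between sleeve_a and pin1 below 0.005 m and z of sleeve_a in the frame of pin1 between -0.003 and 0.004 m) or (horizontal distance between sleeve_a and pin2 below 0.005 m and z of sleeve_a in the frame of pin2 between -0.003 and 0.004 m)) and angle between each of sleeve_a, sleeve_b, sleeve_c, sleeve_d's own z axis and vertical below 0.1 rad and contact force between the fingers and sleeve_a below 0.1 N and ((horizontal distance between sleeve_b and pin0 below 0.005 m and z of sleeve_b in the frame of pin0 between 0.026 and 0.035 m) or (horizontal distance between sleeve_b and pin1 below 0.005 m and z of sleeve_b in the frame of pin1 between 0.026 and 0.035 m) or (horizontal distance between sleeve_b and pin2 below 0.005 m and z of sleeve_b in the frame of pin2 between 0.026 and 0.035 m)) and contact force between the fingers and sleeve_b below 0.1 N and ((horizontal distance between sleeve_c and pin0 below 0.005 m and z of sleeve_c in the frame of pin0 between -0.003 and 0.004 m) or (horizontal distance between sleeve_c and pin1 below 0.005 m and z of sleeve_c in the frame of pin1 between -0.003 and 0.004 m) or (horizontal distance between sleeve_c and pin2 below 0.005 m and z of sleeve_c in the frame of pin2 between -0.003 and 0.004 m)) and contact force between the fingers and sleeve_c below 0.1 N and ((horizontal distance between sleeve_d and pin0 below 0.005 m and z of sleeve_d in the frame of pin0 between 0.026 and 0.035 m) or (horizontal distance between sleeve_d and pin1 below 0.005 m and z of sleeve_d in the frame of pin1 between 0.026 and 0.035 m) or (horizontal distance between sleeve_d and pin2 below 0.005 m and z of sleeve_d in the frame of pin2 between 0.026 and 0.035 m)) and contact force between the fingers and sleeve_d below 0.1 N), for 0.3 s.
At the end, for the whole second after the job is handed in: Sleeves that fit (35 mm bore) are in the black bin, tight ones (27.5 mm bore) in the cardboard tray, at rest; the straightedge lies flat on its cork rest, centred within 25 mm across and 30 mm along it, parallel within 0.2 rad (x of sleeve_a in the frame of bin between -0.12 and 0.12 m and y of sleeve_a in the frame of bin between -0.065 and 0.065 m and z of sleeve_a in the frame of bin between -0.002 and 0.05 m and linear speed of each of sleeve_a, sleeve_b, sleeve_c, sleeve_d, straightedge below 0.02 m/s and x of sleeve_b in the frame of tray between -0.12 and 0.12 m and y of sleeve_b in the frame of tray between -0.065 and 0.065 m and z of sleeve_b in the frame of tray between -0.002 and 0.05 m and x of sleeve_c in the frame of bin between -0.12 and 0.12 m and y of sleeve_c in the frame of bin between -0.065 and 0.065 m and z of sleeve_c in the frame of bin between -0.002 and 0.05 m and x of sleeve_d in the frame of tray between -0.12 and 0.12 m and y of sleeve_d in the frame of tray between -0.065 and 0.065 m and z of sleeve_d in the frame of tray between -0.002 and 0.05 m and x of straightedge in the frame of rest between -0.025 and 0.025 m and y of straightedge in the frame of rest between -0.03 and 0.03 m and z of straightedge in the frame of rest between 0.002 and 0.006 m and angle between the y axis of straightedge and the y axis of rest, either way round below 0.2 rad and angle between straightedge's own z axis and vertical below 0.05 rad); the robot touches nothing.
It fails at once if the shell is shoved more than 30 mm out of place (distance of shell from where it was at the start of the episode above 0.03 m).
It fails at once if the handset 1 is disturbed (moved over 30 mm) (distance of handset_1 from where it was at the start of the episode above 0.03 m).
It fails at once if the handset 2 is disturbed (moved over 30 mm) (distance of handset_2 from where it was at the start of the episode above 0.03 m).
Of sleeve_a, sleeve_b, sleeve_c, sleeve_d only 2 to 3 are there at a start; the rules pass over those that are not, and their reading is None.
At some moment in a run one of straightedge, sleeve_a, sleeve_b, sleeve_c, sleeve_d may be knocked a few centimetres aside while the robot is not near it.
It also fails if it takes over 210 s, if anything falls off the work surface, if the arm or the gripper's body presses on something with over 40 N, if the wrist force passes 120 N, or if a joint passes its speed limit or range.

## Working session

There is one attempt and no reset: what is moved stays moved. The work goes in short steps, each a Python script; the robot and the scene stay as the last script left them, time stands still between calls to the robot, and variables do not carry over. Pictures are saved under pics/ and viewed, at most 14 in all, crops included, and the job is handed in when it is done.

```bash
mkdir -p pics; python3 - <<'E'
from bench import env, kinematics, monitor, eyes, job
import cv2,numpy as np
for n in ["top","scene"]:
    f=eyes.grab_frame(n); cv2.imwrite(f"pics/{n}0.png",f["frame"][:,:,::-1]); print(n,f["mtx"],f["k1"],f["view"])
s=monitor.sense(); print(s["clock"],s["position"],s["ee_rot"],env.hold_point_z)
E
```

```text
top [[408.21599118   0.         314.64958856]
 [  0.         408.21599118 193.37462999]
 [  0.           0.           1.        ]] 0.008682362803357583 [[ 0.01498576 -0.99937075  0.03214854 -0.02429414]
 [-0.9961418  -0.01770238 -0.08595426  0.56949458]
 [ 0.08646928 -0.03073642 -0.99578026  1.14250403]
 [ 0.          0.          0.          1.        ]]
scene [[400.28414532   0.         321.58894325]
 [  0.         400.28414532 200.66103493]
 [  0.           0.           1.        ]] 0.02040577238461484 [[ 0.8309443   0.55588515  0.02287534 -0.47706407]
 [ 0.34140693 -0.47701208 -0.80987702 -0.15426671]
 [-0.43928679  0.68077249 -0.58615351  1.39529413]
 [ 0.          0.          0.          1.        ]]
0.1 [ 0.13433556 -0.5073116   0.23081744] [ 9.91636976e-01  1.29057399e-01  4.09256757e-05 -5.42487054e-04] 0.0187
```

View pics/top0.png

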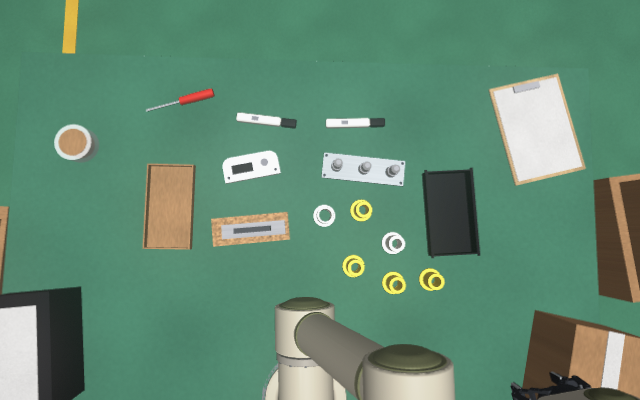

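View pics/scene0.png

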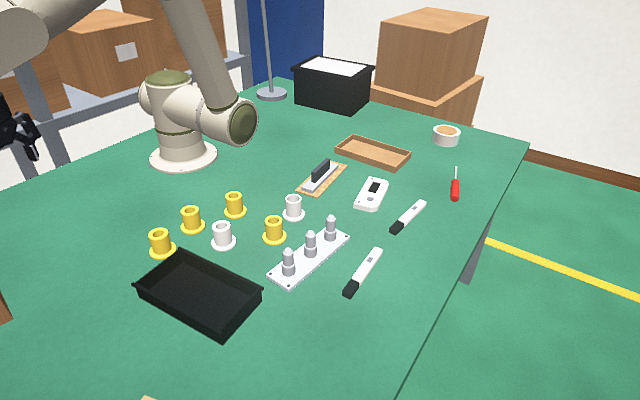

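```bash
cat > h.py <<'E'
from bench import env, kinematics, monitor, eyes, job
import cv2, numpy as np
from scipy.spatial.transform import Rotation as R
def grab(n, save=None):
    f=eyes.grab_frame(n)
    if save: cv2.imwrite(f"pics/{save}.png",f["frame"][:,:,::-1])
    return f
def dist(f): return np.array([f["k1"],0,0,0,0],float)
def unproj(f,px,z):
    n=cv2.undistortPoints(np.array(px,float).reshape(-1,1,2),f["mtx"],dist(f))[:,0]
    V=f["view"]; C=-V[:3,:3].T@V[:3,3]
    d=np.c_[n,np.ones(len(n))]@V[:3,:3]
    return (C+d*((z-C[2])/d[:,2])[:,None])
def proj(f,P):
    P=np.array(P,float).reshape(-1,3); V=f["view"]
    return cv2.projectPoints(P,cv2.Rodrigues(V[:3,:3])[0],V[:3,3],f["mtx"],dist(f))[0][:,0]
def down(yaw):  # tool z down; tool y (closing line) at world angle yaw (mod pi)
    y=np.array([np.cos(yaw),np.sin(yaw),0]); z=np.array([0,0,-1.]); x=np.cross(y,z)
    return R.from_matrix(np.c_[x,y,z]).as_quat()
def best_yaw(p,yaw):
    c=[]
    for k in(-1,0,1):
        q=kinematics.ik(list(p),list(down(yaw+k*np.pi)))
        if q is not None: c.append((abs(q[5]),yaw+k*np.pi))
    return min(c)[1]
def reach(p,yaw): env.reach(list(p),list(down(yaw)))
E
python3 - <<'E'
from h import *
f=grab("top"); 
for n,p,z in [("sl1",(324,215),.03),("sl2",(393,243),.03),("shell",(251,166),.018),("se",(252,230),.012),("rest",(250,229),.004),("gauge",(363,169),.012),("bin",(451,212),.02),("tray",(169,206),.012),("y1",(361,210),.03),("y2",(354,266),.03)]:
    print(n,unproj(f,[p],z)[0].round(3))
w=grab("wrist"); s=monitor.sense()
V=w["view"]; C=-V[:3,:3].T@V[:3,3]; T=R.from_quat(s["ee_rot"]).as_matrix()
print("cam in tool",(T.T@(C-s["position"])).round(4)); print((V[:3,:3]@T).round(3)); print(w["mtx"],w["k1"])
im=f["frame"][140:290,200:440,::-1]; cv2.imwrite("pics/c1.png",cv2.resize(im,None,fx=3.3,fy=3.3,interpolation=cv2.INTER_CUBIC))
E
```

```text
sl1 [ 0.508 -0.042  0.03 ]
sl2 [ 0.432 -0.239  0.03 ]
shell [0.646 0.169 0.018]
se [0.463 0.162 0.012]
rest [0.466 0.169 0.004]
gauge [ 0.645 -0.155  0.012]
bin [ 0.523 -0.41   0.02 ]
tray [0.527 0.399 0.012]
y1 [ 0.524 -0.148  0.03 ]
y2 [ 0.366 -0.129  0.03 ]
cam in tool [ 0.0745 -0.0005 -0.1434]
[[ 0.001  1.     0.   ]
 [-0.957  0.001 -0.291]
 [-0.291  0.     0.957]]
[[348.22728166   0.         327.17405688]
 [  0.         348.22728166 201.22603225]
 [  0.           0.           1.        ]] -0.01093807288947695
```

View pics/c1.png

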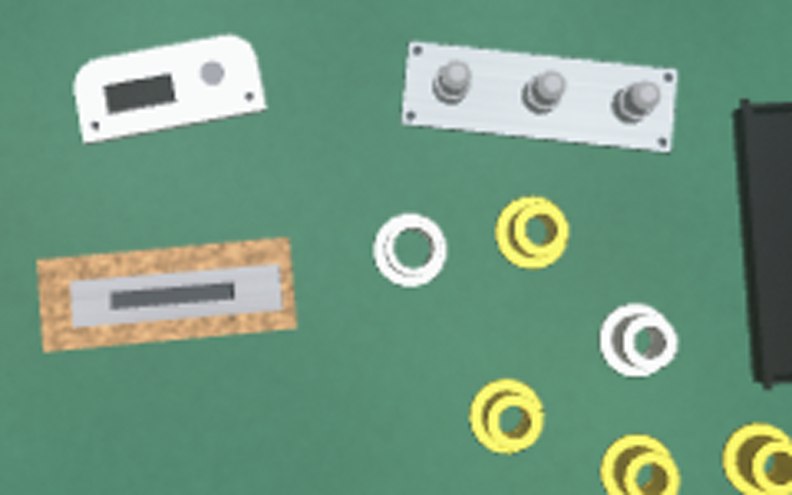

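Choice: white sleeves at (324,215) and (393,243). The yellow ones at (361,210), (354,266), (394,283), (432,280) are look-alikes. The shell's straight side faces the robot. Next are close wrist views.

```bash
python3 - <<'E'
from h import *
import pickle
D={}
for n,p,r in [("B",(0.54,-0.10,0.25),0),("A",(0.55,0.21,0.25),0)]:
    y=best_yaw(p,r); reach(p,y); env.hold(0.3)
    D[n]=grab("wrist","w"+n); print(y, monitor.sense()["clock"])
pickle.dump(D,open("D.pkl","wb"))
E
```

```text
0.0 2.6167
0.0 4.15
```

View pics/wA.png

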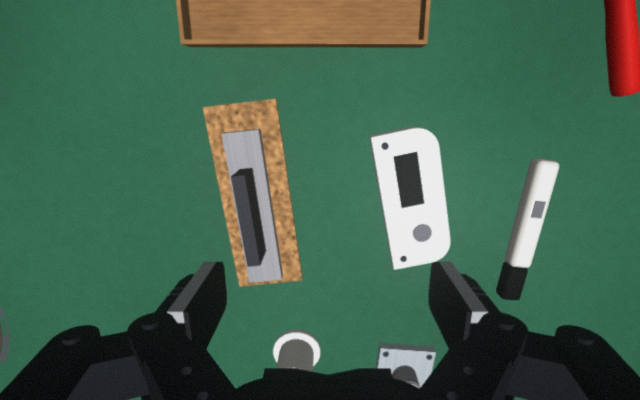

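View pics/wB.png

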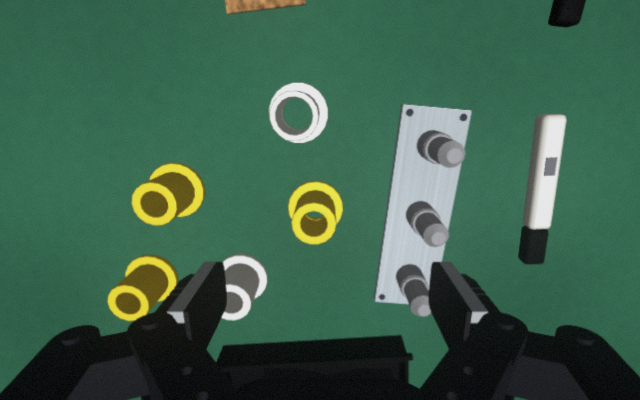

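Wrist view A shows the straightedge bar with corners at about (222,133), (260,129), (283,278) and (248,283). The shell's straight face runs from (372,136) to (394,270). View B shows white sleeves at (298,113) and (240,285), and the gauge from (403,104) to (441,303).

```bash
cat >> h.py <<'E'
def whitemask(f):
    hsv=cv2.cvtColor(f["frame"],cv2.COLOR_RGB2HSV); return (hsv[...,1]<60)&(hsv[...,2]>185)
def shell_pose(f,box):
    """rows r0..r1, cols c0..c1 : first white pixel per row = straight face at z=.018 (sub-pixel by half level)"""
    r0,r1,c0,c1=box; g=f["frame"][...,0].astype(float); pts=[]
    for r in range(r0,r1):
        row=g[r,c0:c1]; lo,hi=np.median(row[:5]),np.percentile(row,85); t=(lo+hi)/2
        k=np.argmax(row>t); 
        if k>0: pts.append((c0+k-1+(t-row[k-1])/(row[k]-row[k-1]),r))
    return unproj(f,pts,0.018)
def fitline(P):
    v=cv2.fitLine(P[:,:2].astype(np.float32),cv2.DIST_HUBER,0,.001,.001).ravel()
    return v[2:],v[:2]
E
python3 - <<'E'
from h import *
import pickle
D=pickle.load(open("D.pkl","rb")); A=D["A"]
P=shell_pose(A,(145,262,340,405)); c,d=fitline(P); print("shell line",c,d,np.degrees(np.arctan2(d[1],d[0])),np.std((P[:,:2]-c)@[d[1],-d[0]]))
m=(whitemask(A)).astype(np.uint8); n,l,st,ce=cv2.connectedComponentsWithStats(m)
i=[k for k in range(1,n) if st[k,4]>3000 and abs(ce[k][0]-410)<30]; print(st[i],ce[i])
ys,xs=np.where(l==i[0]); Q=unproj(A,np.c_[xs,ys],.018)[:,:2]; 
if d[1]<0: d=-d
t=(Q-c)@d; nn=np.array([d[1],-d[0]]); print("len",t.min(),t.max(),"wid",((Q-c)@nn).min(),((Q-c)@nn).max(),"mid",c+d*(t.min()+t.max())/2)
se=unproj(A,[(222,133),(260,129),(283,278),(248,283)],.016)[:,:2]; print("se",se.round(4).tolist(),se.mean(0))
# dark rib top at z=.054
g=A["frame"].max(2); rm=np.zeros(g.shape,np.uint8); rm[150:280,225:275]=(g[150:280,225:275]<75)
print(cv2.boundingRect(rm)); 
r=unproj(A,[(204,107),(275,99),(301,281),(240,287)],.004)[:,:2]; print("rest",r.round(4).tolist(),r.mean(0))
im=A["frame"][90:295,190:450,::-1]; cv2.imwrite("pics/c2.png",cv2.resize(im,None,fx=2.9,fy=2.9,interpolation=cv2.INTER_CUBIC))
E
```

```text
shell line [0.610567   0.17425513] [ 0.2074893 -0.9782373] -78.024734 0.0002661554684680622
[[ 371  128   79  142 6703]] [[413.0284947  197.75085782]]
len -0.09197419607821436 0.06854586088373853 wid 0.0005276909626333145 0.07085770531657586 mid [0.61299754 0.1627959 ]
se [[0.4378, 0.2455], [0.4787, 0.2497], [0.4967, 0.0715], [0.4536, 0.0646]] [0.46669193 0.15782575]
(225, 169, 40, 111)
rest [[0.4171, 0.2721], [0.4943, 0.2803], [0.5175, 0.0605], [0.44, 0.0519]] [0.4672143  0.16620864]
```

View pics/c2.png

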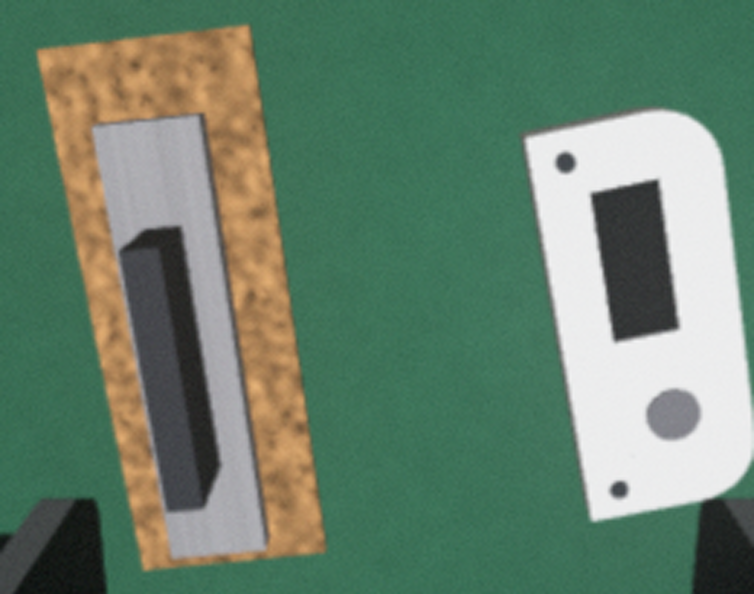

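```bash
cat > s1.py <<'E'
from h import *
import pickle
A=pickle.load(open("D.pkl","rb"))["A"]
se=unproj(A,[(222.1,133.1),(259.7,129),(281.7,278.6),(249.3,282.4)],.016)[:,:2]
rb=unproj(A,[(231.4,176.2),(244.5,174.8),(260,265.9),(247.2,266.5)],.054)[:,:2]
def ang(q): d=(q[0]+q[1]-q[2]-q[3]); return np.arctan2(-d[0],d[1])
print("se",se.mean(0),np.degrees(ang(se)),"rib",rb.mean(0),np.degrees(ang(rb)))
c=(se.mean(0)+rb.mean(0))/2; ya=(ang(se)+ang(rb))/2
ysh=np.radians(11.98); mid=np.array([0.6130,0.1628])
ex=np.array([np.cos(ysh),np.sin(ysh)])
Y=best_yaw((*c,.1),ya); reach((*c,.12),Y); env.movel([*c,.030],.1)
env.close_gripper(40); s=monitor.sense(); print("gap",s["finger_gap"],s["gripper_force"])
env.movel([*c,.09],.1)
# bar centre is taken to sit at the TCP across the rib; along it, at c
t=mid-ex*(.020+.008)
Y2=best_yaw((*t,.1),ysh); reach((*t,.09),Y2); env.hold(.3)
env.movel([*t,.0275],.06); f0=monitor.sense()["contact_force"]
hit=env.movel([*(t+ex*.016),.0275],.015,guard=4); s=monitor.sense()
print("hit",hit,"advance",(np.array(s["position"][:2])-t)@ex,s["contact_force"]-f0,s["clock"])
E
python3 s1.py
```

```text
se [0.46664454 0.15780142] 5.423487290849349 rib [0.46608273 0.1573646 ] 5.36809052058124
gap 0.15651590405866325 45.864288210868835
hit True advance 0.007861932526345556 [1.5696808  0.92847137 0.89802167] 9.9833
```

```bash
python3 - <<'E'
from h import *
p=np.array(monitor.sense()["position"]); print(p)
print(env.movel([p[0],p[1],p[2]-.004],.015,guard=4), monitor.sense()["position"][2])
env.release(); env.hold(.5)
p=np.array(monitor.sense()["position"])
env.movel([p[0],p[1],.15],.1); env.hold(.2)
q=(0.60,0.21,.25); reach(q,best_yaw(q,0)); env.hold(.3)
f=grab("wrist","w2"); print(monitor.sense()["clock"])
cv2.imwrite("pics/c3.png",cv2.resize(f["frame"][80:300,190:460,::-1],None,fx=2.7,fy=2.7,interpolation=cv2.INTER_CUBIC))
E
```

```text
[0.593282   0.15870728 0.0265773 ]
True 0.0261073430288595
13.8583
```

View pics/c3.png

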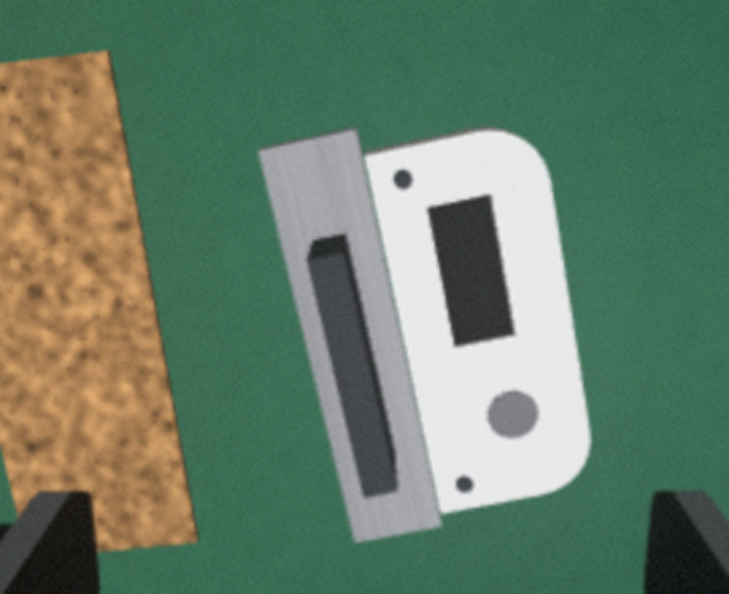

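The bar lies flush on the shell: its right edge runs (356,128)–(441,525) in the crop, against the shell face at (365,155)–(441,513). I'll put numbers on that, then image the gauge and sleeves.

```bash
python3 - <<'E'
from h import *
import pickle
f=grab("wrist"); C=lambda a:np.array(a)/2.7+[190-.3,80-.3]
b=unproj(f,C([(258,151),(356,128),(441,525),(355,542)]),.012)[:,:2]
s=unproj(f,C([(365,155),(441,513)]),.018)[:,:2]
d=(s[0]-s[1]);L=np.linalg.norm(d);d/=L;n=np.array([d[1],-d[0]])
print(L,"bar x",((b-s[0])@n),"y",((b.mean(0)-s.mean(0))@d))
e=b[1]-b[2];print("angle",np.degrees(np.arctan2(e[0]*d[1]-e[1]*d[0],e@d)))
D={}
q=(0.54,-0.19,.25); reach(q,best_yaw(q,0)); env.hold(.3)
D["G"]=grab("wrist","wG"); pickle.dump(D,open("G.pkl","wb")); print(monitor.sense()["clock"])
E
```

```text
0.16070112123750477 bar x [-0.04179885 -0.00145747 -0.00131421 -0.04123473] y 0.0003938688456315784
angle -0.045509255717752196
15.7583
```

View pics/wG.png

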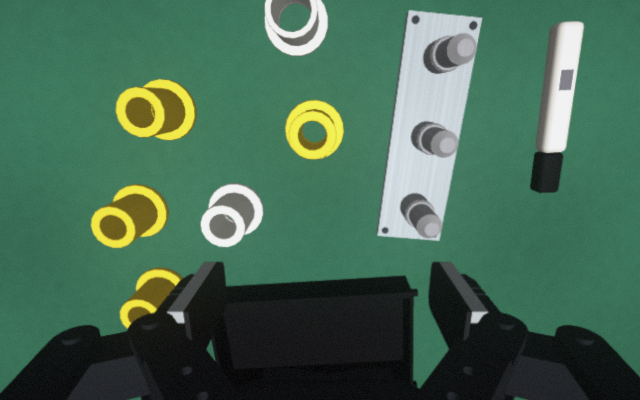

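Measured gap is about 1.3 mm against a limit of 2.5 mm. I'll regrip and nudge it tight for margin, then check from closer.

```bash
python3 - <<'E'
from h import *
ysh=np.radians(11.98); ex=np.array([np.cos(ysh),np.sin(ysh)]); p=np.array([0.593282,0.15870728])
Y=best_yaw((*p,.1),ysh); reach((*p,.12),Y); env.movel([*p,.0265],.1); env.close_gripper(25); env.hold(.1)
f0=np.array(monitor.sense()["contact_force"])
print(env.movel([*(p+ex*.0025),.0265],.01,guard=15)); s=monitor.sense()
print((np.array(s["position"][:2])-p)@ex,(s["contact_force"]-f0).round(2))
env.release(); env.hold(.5); env.movel([*(p+ex*.0025),.13],.1)
q=(0.615,0.205,.14); reach(q,Y); env.hold(.3)
f=grab("wrist","w4"); print(monitor.sense()["clock"])
# profile across the face line, averaged along it
g=f["frame"].astype(float).mean(2); m=np.array([.613,.1628])+ex*.0015; ey=np.array([-ex[1],ex[0]])
xs=np.arange(-.008,.008,.0005)
pr=[np.mean([cv2.getRectSubPix(g.astype(np.float32),(1,1),tuple(map(float,proj(f,[[*(m+ex*x+ey*y),.015]])[0])))[0,0] for y in np.linspace(-.03,.05,17)]) for x in xs]
print([(round(x*1e3,1),int(v)) for x,v in zip(xs,pr)])
cv2.imwrite("pics/c4.png",cv2.resize(f["frame"][60:320,180:460,::-1],None,fx=2.3,fy=2.3,interpolation=cv2.INTER_CUBIC))
E
```

```text
True
0.0007024886471577181 [ 0.25 -1.08  3.57]
22.325
[(np.float64(-8.0), 158), (np.float64(-7.5), 158), (np.float64(-7.0), 158), (np.float64(-6.5), 158), (np.float64(-6.0), 157), (np.float64(-5.5), 157), (np.float64(-5.0), 157), (np.float64(-4.5), 157), (np.float64(-4.0), 158), (np.float64(-3.5), 159), (np.float64(-3.0), 160), (np.float64(-2.5), 161), (np.float64(-2.0), 165), (np.float64(-1.5), 177), (np.float64(-1.0), 194), (np.float64(-0.5), 211), (np.float64(0.0), 221), (np.float64(0.5), 224), (np.float64(1.0), 224), (np.float64(1.5), 224), (np.float64(2.0), 224), (np.float64(2.5), 224), (np.float64(3.0), 224), (np.float64(3.5), 224), (np.float64(4.0), 224), (np.float64(4.5), 224), (np.float64(5.0), 224), (np.float64(5.5), 224), (np.float64(6.0), 224), (np.float64(6.5), 224), (np.float64(7.0), 224), (np.float64(7.5), 224)]
```

View pics/c4.png

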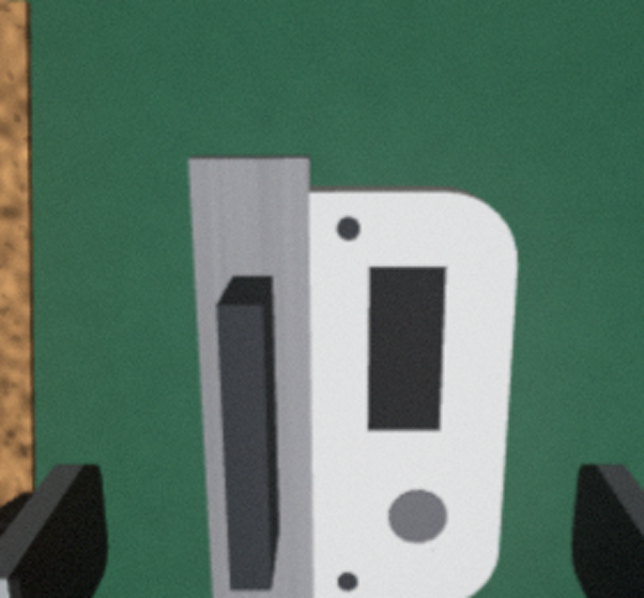

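The straightedge is flush and parallel with no visible gap. Next I'll fit the gauge and sleeves by silhouette.

```bash
cat >> h.py <<'E'
from scipy.optimize import minimize
S=4
def circ(r,z,n=40):
    a=np.linspace(0,2*np.pi,n,endpoint=False); return np.c_[r*np.cos(a),r*np.sin(a),np.full(n,z)]
SLEEVE=[np.r_[circ(.032,0),circ(.032,.008)],np.r_[circ(.023,0),circ(.023,.060)]]
box=lambda x,y,z0,z1:np.array([(i*x/2,j*y/2,k) for i in(-1,1) for j in(-1,1) for k in(z0,z1)])
GAUGE=[box(.074,.240,0,.012)]
for y in(-.08,0,.08):
    GAUGE+=[np.r_[circ(.016,.012),circ(.016,.039),circ(.015,.042)]+[0,y,0],np.r_[circ(.0125,.040),circ(.0125,.076),circ(.007,.084)]+[0,y,0]]
def objmask(f):
    F=cv2.resize(f["frame"],None,fx=S,fy=S,interpolation=cv2.INTER_CUBIC).astype(int)
    return (F[...,1]-F[...,0])<18
def fit(f,parts,p0,margin=14,mask=None):
    """silhouette fit of (x,y[,yaw]) ; returns pose, IoU"""
    p0=np.array(p0,float); M=objmask(f) if mask is None else mask
    def hulls(p):
        r=R.from_euler('z',p[2] if len(p)>2 else 0)
        return [proj(f,r.apply(q)+[p[0],p[1],p[3] if len(p)>3 else 0]) for q in parts]
    a=np.vstack(hulls(p0)); lo=np.maximum(a.min(0)-margin,0).astype(int); hi=np.minimum(a.max(0)+margin,[640,400]).astype(int)
    M=M[lo[1]*S:hi[1]*S,lo[0]*S:hi[0]*S]
    def cost(p):
        I=np.zeros(M.shape,np.uint8)
        for h in hulls(p):
            h=cv2.convexHull((((h-lo+.5)*S-.5)*16).round().astype(np.int32)); cv2.fillConvexPoly(I,h,1,shift=4)
        I=I>0; return 1-(I&M).sum()/(I|M).sum()
    sim=np.vstack([p0]+[p0+np.eye(len(p0))[i]*(.006 if i!=2 else .03) for i in range(len(p0))])
    r=minimize(cost,p0,method="Nelder-Mead",options=dict(initial_simplex=sim,xatol=2e-5,fatol=1e-5,maxiter=200))
    return r.x,1-r.fun
E
python3 - <<'E'
from h import *
import pickle
G=pickle.load(open("G.pkl","rb"))["G"]; B=pickle.load(open("D.pkl","rb"))["B"]
for y in(np.pi/2,-np.pi/2):
    tx=np.array([np.sin(y)*-1,np.cos(y)]); 
    for tgt in [(.645,-.155)]:
        p=(*(np.array(tgt)-tx*.05),.25); q=kinematics.ik(list(p),list(down(y))); print(y,p,None if q is None else np.round(q,2))
        if q is not None and abs(q[5])<2.8: best=(p,y)
c=unproj(G,[(409,11),(482,16),(439.5,241),(378,236)],.012)[:,:2]; e=c[0]+c[1]-c[2]-c[3]; g0=[*c.mean(0),np.arctan2(-e[0],e[1])]; print(g0)
print("G",fit(G,GAUGE,g0))
p,y=best; reach(p,y); env.hold(.3); H=grab("wrist","wH"); pickle.dump(H,open("H.pkl","wb"))
print("H",fit(H,GAUGE,g0))
t=grab("top","t2"); print("top gauge",fit(t,GAUGE,g0))
m1=unproj(B,[(298,113)],.03)[0]; m2=unproj(G,[(236,212)],.03)[0]
print("s1",fit(B,SLEEVE,m1[:2]),fit(t,SLEEVE,m1[:2],5)); print("s2",fit(G,SLEEVE,m2[:2]),fit(t,SLEEVE,m2[:2],5),monitor.sense()["clock"])
E
```

```text
1.5707963267948966 (np.float64(0.6950000000000001), np.float64(-0.155), 0.25) [-0.38  0.76  0.74 -0.    1.64 -1.95]
-1.5707963267948966 (np.float64(0.595), np.float64(-0.155), 0.25) [-0.45  0.51  1.17 -0.    1.47  1.13]
[np.float64(0.6471443096909659), np.float64(-0.15698424510362421), np.float64(-0.08219333966190298)]
G (array([ 0.64681404, -0.15699417, -0.08501869]), np.float64(0.9735330621385756))
H (array([ 0.64602034, -0.15699352, -0.08712319]), np.float64(0.9808842358378614))
top gauge (array([ 0.64644336, -0.16405158, -0.05369464]), np.float64(0.4932148770104068))
s1 (array([ 0.50867429, -0.04396395]), np.float64(0.7118099292012335)) (array([ 0.50789365, -0.042929  ]), np.float64(0.6726096560429158))
s2 (array([ 0.43271438, -0.24399966]), np.float64(0.952974948885814)) (array([ 0.44442198, -0.23359598]), np.float64(0.41022650543244743)) 24.1333
```

```bash
cat >> h.py <<'E'
_om=objmask
def objmask(f):
    m=_om(f).astype(np.uint8); c,_=cv2.findContours(m,cv2.RETR_EXTERNAL,cv2.CHAIN_APPROX_NONE)
    cv2.drawContours(m,[k for k in c if cv2.contourArea(k)<60000*S],-1,1,-1); return m>0
GP=np.array([.6466,-.1570]); GY=-.086
pin=lambda k: GP+(k-1)*.08*np.array([-np.sin(GY),np.cos(GY)])
ZG=.024   # TCP height over the sleeve's underside
def txy(y): return np.array([-np.sin(y),np.cos(y)])   # tool x in world
def look(xy,yaw=0,z=.25,parts=SLEEVE,h=0,save=None,d=.05):
    t=np.array(xy)-txy(yaw)*d; reach((*t,z),yaw); env.hold(.3); f=grab("wrist",save)
    P=[q+[0,0,h] for q in parts]; return fit(f,P,xy),f
def pick(xy,h=0,grips=(GY+np.pi/2,GY)):
    for i,y in enumerate(grips):
        y=best_yaw((*xy,.1),y)
        if i==0: reach((*xy,.15+h),y)
        else: reach((*xy,h+.075),y)
        env.movel([*xy,h+ZG],.1); env.close_gripper(25); s=monitor.sense(); print("gap",round(s["finger_gap"],3))
        if i<len(grips)-1: env.release(); env.movel([*xy,h+.075],.15)
    env.movel([*xy,h+.15],.15)
def force(): return np.array(monitor.sense()["contact_force"])
E
python3 - <<'E'
from h import *
(s,i),f=look((.5087,-.0440)); print(s,i)
s=s if i>.9 else 1/0
pick(s); p=pin(2); y=best_yaw((*p,.2),GY); reach((*p,.20),y); env.hold(.3)
env.movel([*p,.012+.075+ZG],.1); f0=force()
hit=env.movel([*p,.012+.002+ZG],.04,guard=5); q=monitor.sense()
print("hit",hit,"bottom over plate",q["position"][2]-ZG-.012,(force()-f0).round(2),q["position"][:2]-p,q["clock"])
E
```

```text
[ 0.50859847 -0.04397302] 0.9756065284516983
gap 0.535
gap 0.529
hit False bottom over plate 0.002202025852323781 [-0.09  1.14  0.59] [ 1.01111250e-04 -3.86343771e-06] 37.725
```

Sleeve 1 went right down to the plate, so it fits. Releasing it and moving to sleeve 2.

```bash
python3 - <<'E'
from h import *
env.release(); env.hold(.2); p=pin(2); env.movel([*p,.20],.15)
(s,i),f=look((.4327,-.2440)); print(s,i)
s=s if i>.9 else 1/0
pick(s); p=pin(0); y=best_yaw((*p,.2),GY); reach((*p,.20),y); env.hold(.3)
env.movel([*p,.012+.075+ZG],.1); f0=force()
hit=env.movel([*p,.012+.002+ZG],.04,guard=5); q=monitor.sense()
print("hit",hit,"bottom over plate",q["position"][2]-ZG-.012,(force()-f0).round(2),q["position"][:2]-p,q["clock"])
E
```

```text
[ 0.43637084 -0.21557414] 0.985564110156944
gap 0.523
gap 0.538
hit True bottom over plate 0.030293814782759363 [0.75 1.48 5.65] [ 1.19525833e-04 -1.44423170e-05] 52.4
```

Sleeve 2 had been knocked 28 mm; I re-measured it before the grasp. It stopped on the step, so it is tight. Releasing it and verifying.

```bash
python3 - <<'E'
from h import *
env.release(); env.hold(.6); p=pin(0); env.movel([*p,.22],.15); env.hold(.2)
reach((.30,-.33,.3),best_yaw((.30,-.33,.3),0)); f=grab("scene","s5"); t=grab("top","t5"); print(monitor.sense()["clock"])
a=cv2.resize(f["frame"][120:320,120:480],(720,400)); b=cv2.resize(t["frame"][130:200,200:420],(720,200))
cv2.imwrite("pics/c5.png",np.vstack([a,b])[:,:,::-1])
E
```

```text
56.3167
```

View pics/c5.png

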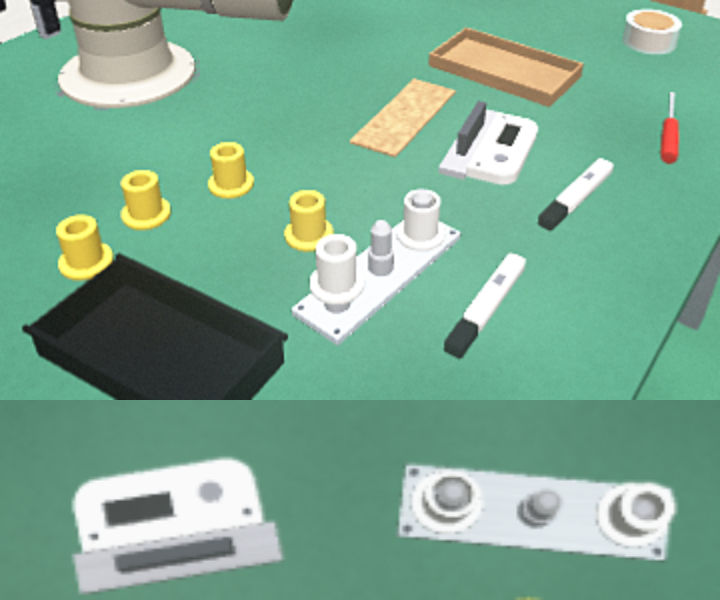

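Both sleeves stand on the gauge: (335,265) on the step and (421,215) at the plate. Only two white sleeves exist. Now sorting them.

```bash
python3 - <<'E'
from h import *
t=grab("top")
bn=unproj(t,[(424,171),(472,168),(479,255),(433,257)],.045)[:,:2].mean(0); tr=unproj(t,[(147,164),(195,165),(192,248),(143,248)],.025)[:,:2].mean(0)
print("bin",bn,"tray",tr)
for k,h,dst in [(2,.012,bn),(0,.042,tr)]:
    pick(pin(k),h,grips=(GY,))
    y=best_yaw((*dst,.2),0); reach((*dst,.17),y); env.hold(.2)
    print("hit",env.movel([*dst,.008+ZG],.1,guard=6),monitor.sense()["position"][2])
    env.release(); env.hold(.3); env.movel([*dst,.2],.15); print(monitor.sense()["clock"])
q=(0.56,0.21,.25); reach(q,best_yaw(q,0)); env.hold(.3); f=grab("wrist","w6"); t=grab("top","t6")
a=f["frame"][70:300,180:470]; b=t["frame"][130:270,110:500]
cv2.imwrite("pics/c6.png",np.vstack([cv2.resize(a,(441,350)),cv2.resize(b,(441,158))])[:,:,::-1])
E
```

```text
bin [ 0.5211242  -0.40354306] tray [0.52719058 0.39395885]
gap 0.527
hit False 0.03267176721211487
66.0
gap 0.54
hit False 0.03269192197255832
75.7417
```

View pics/c6.png

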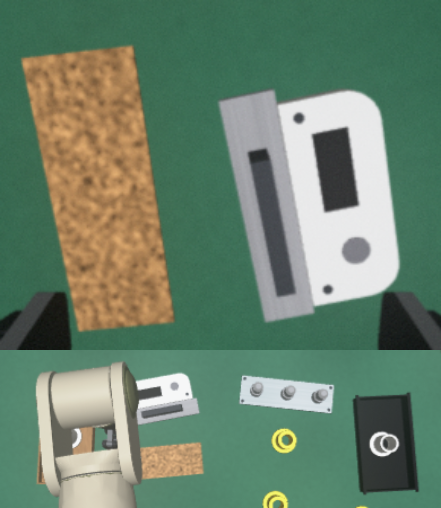

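The straightedge is still against the shell, and the sleeve shows in the bin at (383,443). Last is returning the straightedge to the cork.

```bash
python3 - <<'E'
from h import *
ysh=np.radians(11.98); ex=np.array([np.cos(ysh),np.sin(ysh)]); p=np.array([0.593282,0.15870728])+ex*.0007
f=grab("wrist"); r=unproj(f,np.array([(22,59),(133,46),(174,322),(80,330)])/1.521+[180,70],.004)[:,:2]; e=r[0]+r[1]-r[2]-r[3]
c=(r.mean(0)+[.4672,.1662])/2; yr=np.arctan2(-e[0],e[1]); print(r.mean(0),np.degrees(yr))
reach((*p,.12),best_yaw((*p,.1),ysh)); env.movel([*p,.0265],.1); env.close_gripper(40); print("gap",monitor.sense()["finger_gap"])
env.movel([*p,.09],.1); y=best_yaw((*c,.1),yr); reach((*c,.09),y); env.hold(.3)
print(env.movel([*c,.029],.04,guard=5),monitor.sense()["position"][2])
env.release(); env.hold(.3); env.movel([*c,.15],.1)
q=(0.50,0.21,.25); reach(q,best_yaw(q,0)); env.hold(.3); f=grab("wrist","w7")
reach((.35,-.2,.3),best_yaw((.35,-.2,.3),0)); t=grab("top","t7"); print(monitor.sense()["clock"])
cv2.imwrite("pics/c7.png",np.vstack([f["frame"][0:300],t["frame"][130:270,0:640]])[:,:,::-1])
E
```

```text
[0.46780288 0.16625109] 6.2473132048163835
gap 0.15777682309573052
True 0.0305782230638071
87.2833
```

View pics/c7.png

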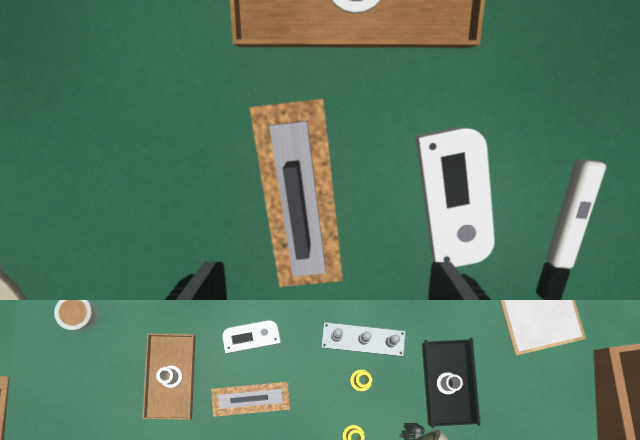

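The straightedge lies centred on the cork at (297,200). The sleeves are in the tray (168,377) and the bin (450,383), and the robot is clear. Handing in.

```bash
python3 -c "
from h import *
print(job.hand_in())"
```

```text
the job is handed in; nothing more can be done
None
```

I've handed the job in, but the verdict wasn't shown: the straightedge was laid flush on the shell and is back on its cork, and both white sleeves were tested together on the gauge, the one that fits now in the black bin and the tight one in the cardboard tray.

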